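# Slide the brass ring along the bent drying rail to its red stop

## Task

Two watch-case rings hang on the bent drying rail. Slide the brass one along the rail, round both bends, until it rests up against the red stop, and let go of it there. Leave the steel ring hanging where it is.

Things in the scene. Friction and masses are not known exactly. Their poses are not given: they have to be found in the camera images.
- drying_rail: Bent steel rod on two posts fixed to the bench; origin on the bench below its middle, z up. Rod 8 mm thick, level, axis at z 100 mm, a zigzag seen from above (mm): straight at x -30 from y 160 (grey end disc) to a bend at y 30; slantwise to (30, -30); straight at x 30 to the red stop at y -130. Bends 45 deg, radius 30. A 12 mm post (top z 110, foot 52 wide) 15 behind each disc's face.
- brass_ring_center (a point): Centre of the loose yellow brass ring: 44 mm outside, hole 26, 14 thick along its axis (its y), about 60 g. Threaded on the rod, it hangs by its hole, centre 9 mm below the rod's axis, on the first straight between steel ring and first bend. Can be gripped from above across the 44 mm, a finger each side of the rod; raised up to 9 mm, the rod runs free in the hole.
- steel_ring_center (a point): Centre of the grey steel ring, same size, hanging on the first straight close to the grey end disc, at least 40 mm (centre to centre) from the brass ring. It stays there.
- red_stop_face (a point): Point on the rod's axis in the face of the red stop disc (34 mm across, 8 thick) at the end of the third straight, looking along the rail's +y. With the brass ring against it, the ring's centre is 7 mm from the face in +y of the rail and, hanging, 9 mm below this point.
Not all that is in view belongs to the job. Of the things that look like the part that bears brass_ring_center, the smallest one is meant.

How it is judged:
At the end, for the whole second after the job is handed in: The brass ring hangs at rest on the third straight of the rod, its face within 12 mm of the red stop, and the steel ring is within 30 mm of where it began (y of brass_ring_center in the frame of drying_rail below -0.111 m and x of brass_ring_center in the frame of drying_rail above 0.01 m and z of brass_ring_center in the frame of drying_rail above 0.075 m and linear speed of brass_ring below 0.03 m/s and distance of steel_ring_center from where it was at the start of the episode below 0.03 m); the robot touches nothing.
It fails at once if the steel ring is moved by more than 30 mm (distance of steel_ring_center from where it was at the start of the episode above 0.03 m).
It also fails if it takes over 40 s, if anything falls off the work surface, if the arm or the gripper's body presses on something with over 40 N, if the wrist force passes 120 N, or if a joint passes its speed limit or range.

## Robot

A 6-joint arm with a two-finger parallel gripper is mounted at the origin on a cart in front of the work surface, level with it; the furniture and walls round the work are solid. World frame = base frame: x ahead of the robot, y to its left, z up, the work surface at z = 0. Lengths are in m, angles in rad, forces in N, time in s.
With the tool pointing down it reaches from about 0.3 to 0.85 m from the base axis. Payload 5.4 kg.
Tool frame: the origin (TCP) lies on the centre line of the jaws, within the pads' length; the fingertips stand 14 mm ahead of it and the grasp point (between the pads) lies 5 mm behind it; z points along the fingers, y is the line along which they close (so a half turn about z gives the same grasp; the last joint's range is limited). The gripper opens to 85 mm and grips with 20 to 120 N. Pads are 22 mm wide; open, the fingers measure 114 mm over their backs; the gripper's body (76 mm by 85 mm) begins 54 mm behind the grasp point. The pads swing forward as they close: fully open they stand 13 mm farther back than shut.
Start: joints at [0.997, 0.158, 1.597, -0, 1.386, -0.21], TCP at [0.205, 0.537, 0.245] pointing down, gripper open.
Joint ranges: [-2.91, 2.91], [-0.94, 2.29], [0.18, 2.7], [-1.29, 4.43], [0.17, 2.64], [-3, 3]. Speed limits (rad/s): [2.57, 2.57, 3.14, 3.14, 3.14, 3.14].

## Interface

Orientations are given as a rotation vector (axis times angle).
In Python, from workcell import * gives the robot as it stands.
- The arm moves only by the tool jog_arm, never from a script. Its argument "motion" is a list of rows, each a list of 5 numbers: the shift along the tool's x, y, z in mm, then the turn about the tool's z in rad, then the finger opening in mm, from 0 to 85.4. In form: [[dx, dy, dz, yaw, hand], ...]. A call has exactly 10 rows; each row shifts and turns the commanded pose from where the row before left it, along the tool's axes as they then stand; what a row does not reach is not made up. A row lasts 1/12 s, in which the tool goes at most 41.7 mm and 7.16 degrees, less where a joint would pass 70% of its speed; a pose out of reach is approached as far as the arm can. A call is refused whole if a number of a shift passes 41.7 or a number of a turn 0.125, either way. A call with a gripper value outside its range is refused whole. The fingers move at their own pace and stop on an object; the grip force is fixed at half the most. Time passes only in rows, so rows that do not move let the fingers close, or fill a call up. It gives the time, the measured TCP pose, the force, the opening and the grip force at its end, in the units of the state.
- read_state(): the state, without advancing time (a new reading comes with each control period).
- capture(name): name is "side" or "top" or "wrist"; returns the picture (420x560x3 uint8, red, green, blue); there is no depth.
- calibration(name): a dict with "fx", "fy", "cx", "cy" (pixels), "k1" (the pictures are not rectified: a ray, as slopes to the right and down, at radius r is drawn at 1 + k1 r^2 times it, then the intrinsics apply), "R" (3x3) and "t" (3): a world point X has camera coordinates R X + t. Camera axes: x right, y down, z forward; pixel columns grow to the right and rows downward; lengths in m; the calibration is good to about 2 mm. A picture is of the moment at which its call begins: read the wrist's pose just before it. calibration takes no time and is no camera call; for the wrist camera it gives the pose at the moment of the call.
- close_job(): hands the job in; it is judged then, once.
Trained networks look in the newest picture that a camera, given by its name, has taken for a name from the list of things; names that differ only in an ending like _2 or _b are one class to them, and where a whole thing is asked for, a point or a joint stands for the part that bears it (a point fixed in the world has none). Each returns a list of dicts, best first, with "score" (0 to 1); they miss things now and then, are a little off and sometimes report something else, mostly with a low value. They report only what shows in the picture. A call takes as long as a camera call. They do not tell look-alikes from the thing itself.
- recognise(camera, label): "centre" ([x, y, z] in m, in world coordinates, good to about 4 mm: the middle of the surface that is visible of it).
- regions_of(camera, label): "pixels" (420x560 bool, what is visible of it).
The state is a dict: "t": time; "joints": joint angles; "qvel": joint speeds; "joint_efforts": joint torques, N m; "tool_pos": TCP position; "orientation": TCP orientation; "contact_force": force on the tool from outside, world axes, zero at the start; "wrist_torque": the same for the moment, N m; "opening": opening from 0.0 (shut) to 1.0 (fully open); "grip_force": force on a finger pad.
Only numpy, scipy, OpenCV 4.12 (cv2) and the standard library are available. Lean on these libraries where they do the work, as an engineer would, in place of code of your own. Each camera call takes 0.05 s, during which the arm holds its last target. There are 200 camera calls.

## Working session

There is one attempt and no reset: what is moved stays moved. The work goes in short steps, Python scripts to look and compute and a tool call to move; the robot and the scene stay as the last step left them, time stands still between calls to the robot, and variables do not carry over. Pictures are saved under pics/ and viewed, at most 10 in all, crops included, and the job is handed in when it is done.

Besides the shell and the picture viewer there is one more tool, called after "Request:" by a JSON object that holds its "fn" and its "kwargs". jog_arm: Moves the arm, as the interface text tells. Its arguments: {"type":"object","properties":{"motion":{"type":"array"}},"required":["motion"]}

```bash
mkdir -p pics; cat > h.py <<'E'
from workcell import *
import numpy as np, cv2
def ray(c,px):
    r=np.array([(px[0]-c["cx"])/c["fx"],(px[1]-c["cy"])/c["fy"]]);u=r.copy()
    for _ in range(20): u=r/(1+c["k1"]*(u@u))
    R=np.array(c["R"]);t=np.array(c["t"]);return -R.T@t, R.T@np.array([u[0],u[1],1])
def atz(c,px,z):
    o,d=ray(c,px);return o+d*(z-o[2])/d[2]
def proj(c,X):
    p=np.array(c["R"])@X+np.array(c["t"]);u=p[:2]/p[2];u=u*(1+c["k1"]*(u@u));return np.array([u[0]*c["fx"]+c["cx"],u[1]*c["fy"]+c["cy"]])
E
python3 - <<'E'
from h import *
s=read_state();print(s["tool_pos"],s["orientation"],s["t"])
for n in("top","side"):
    im=capture(n);cv2.imwrite(f"pics/{n}1.png",im[:,:,::-1])
    for l in("drying_rail","brass_ring_center","steel_ring_center","red_stop_face"):
        try:
            for d in recognise(n,l)[:4]: print(n,l,np.round(d["centre"],3),round(d["score"],2),np.round(proj(calibration(n),np.array(d["centre"]))))
        except Exception as e: print(l,e)
E
```

```text
[0.20430571 0.53686055 0.24433114] [-5.68230456e-01 -3.08904689e+00  2.70724434e-03] 0.0
top drying_rail [0.54  0.151 0.098] 0.65 [292. 195.]
top brass_ring_center [0.414 0.226 0.02 ] 0.94 [250. 271.]
top brass_ring_center [0.467 0.14  0.021] 0.76 [297. 242.]
top brass_ring_center [0.49  0.239 0.111] 0.68 [240. 222.]
top steel_ring_center [0.489 0.306 0.106] 0.48 [201. 223.]
top red_stop_face [0.539 0.152 0.103] 0.9 [291. 194.]
side drying_rail [0.558 0.026 0.067] 0.77 [324. 282.]
side brass_ring_center [0.49  0.234 0.106] 0.8 [260. 187.]
side brass_ring_center [0.468 0.12  0.014] 0.79 [255. 275.]
side brass_ring_center [0.416 0.216 0.017] 0.65 [220. 240.]
side steel_ring_center [0.49  0.295 0.103] 0.67 [257. 171.]
side red_stop_face [0.557 0.031 0.069] 0.58 [322. 279.]
```

View pics/top1.png

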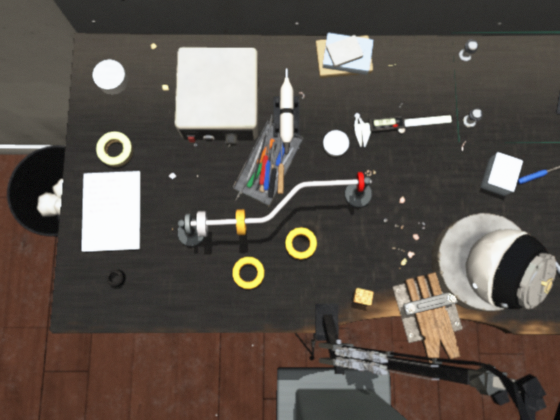

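View pics/side1.png

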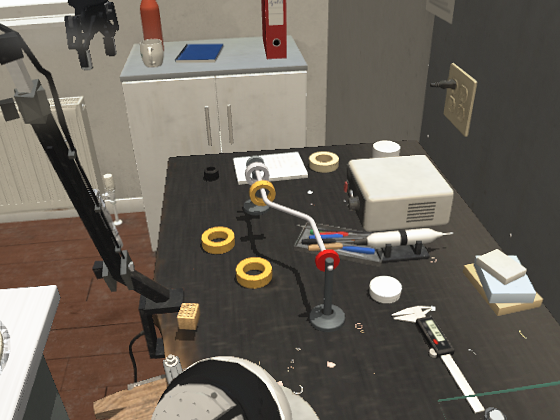

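The top view shows the brass ring on the rod at (240,222), steel at (201,223) and the red stop at (362,182). The two yellow rings at (248,272) and (301,243) lie on the bench and are decoys. The side view agrees: brass at (262,192), steel at (257,170), red stop at (327,261).

```bash
cat >> h.py <<'E'
def railpts():
    T=30*np.tan(np.pi/8); P=[np.array(p,float) for p in((-30,160),(-30,30),(30,-30),(30,-130))]
    out=[];
    def seg(a,b): n=int(np.linalg.norm(b-a))+1; out.extend(a+(b-a)*k/n for k in range(n))
    d=[(P[i+1]-P[i])/np.linalg.norm(P[i+1]-P[i]) for i in range(3)]
    a1,b1=P[1]-d[0]*T,P[1]+d[1]*T; a2,b2=P[2]-d[1]*T,P[2]+d[2]*T
    def arc(a,c,b): out.extend((1-t)**2*a+2*t*(1-t)*c+t*t*b for t in np.linspace(0,1,24,endpoint=False))
    seg(P[0],a1);arc(a1,P[1],b1);seg(b1,a2);arc(a2,P[2],b2);seg(b2,P[3]);return np.array(out)/1000
E
python3 - <<'E'
from h import *
from scipy.optimize import least_squares
from scipy.spatial import cKDTree
im=cv2.imread("pics/top1.png").astype(int);c=calibration("top")
pts=[]
for x in list(range(212,232))+list(range(250,352)):
    lo,hi=(208,238) if x<270 else (176,226)
    m=im[lo:hi,x].min(1)>150; r=np.where(m)[0]+lo
    if 3<=len(r)<=14: pts.append(atz(c,(x,r.mean()),0.102)[:2])
pts=np.array(pts);print(len(pts));tr=cKDTree(railpts())
def f(p):
    C,S=np.cos(p[2]),np.sin(p[2]);q=(pts-p[:2])@np.array([[C,-S],[S,C]]);return tr.query(q)[0]
b=min((least_squares(f,[0.52,0.17,a],loss="soft_l1",f_scale=.002) for a in(-.1,0,.1)),key=lambda r:r.cost)
p=b.x;print(p,np.sqrt(np.mean(b.fun**2)))
def toR(X): 
    C,S=np.cos(p[2]),np.sin(p[2]);return np.array([[C,S],[-S,C]])@(np.array(X)[:2]-p[:2])
def toW(q):
    C,S=np.cos(p[2]),np.sin(p[2]);return np.array([[C,-S],[S,C]])@np.array(q)+p[:2]
hsv=cv2.cvtColor(im.astype(np.uint8),cv2.COLOR_BGR2HSV)
m=(hsv[...,0]>18)&(hsv[...,0]<35)&(hsv[...,1]>120)&(hsv[...,2]>90);ys,xs=np.where(m[205:240,230:250]);
px=(xs.mean()+230,ys.mean()+205);print(px,xs.min()+230,xs.max()+230,ys.min()+205,ys.max()+205,atz(c,px,.108),toR(atz(c,px,.108)))
m=((hsv[...,0]<8)|(hsv[...,0]>172))&(hsv[...,1]>150)&(hsv[...,2]>90);ys,xs=np.where(m[170:200,350:375]);
px=(xs.mean()+350,ys.mean()+170);print("red",px,toR(atz(c,px,.108)))
for q in((-.03,.16),(-.03,.03),(.03,-.03),(.03,-.13)): print(toW(q),proj(c,np.append(toW(q),.1)),"side",proj(calibration("side"),np.append(toW(q),.1)))
s=read_state();R=cv2.Rodrigues(np.array(s["orientation"]))[0];print(np.round(R,3),s["tool_pos"],s["opening"])
E
```

```text
122
[0.52680243 0.16580374 0.04849383] 0.0004662851365863021
(np.float64(240.35096153846155), np.float64(221.21634615384616)) 235 245 210 233 [0.49122137 0.23871608 0.108     ] [-0.03200482  0.07455142]
red (np.float64(360.5982142857143), np.float64(180.83928571428572)) [ 0.02915841 -0.13431571]
[0.48908173 0.3241614 ] [190.50054581 223.08249236] side [255.15326402 164.66512131]
[0.49538346 0.19431422] [266.69784961 219.69326302] side [265.6574944  201.92487435]
[0.55822141 0.13729325] [299.86847216 184.10767171] side [310.38145202 218.15586408]
[0.56306889 0.03741081] [357.38010957 181.60041827] side [326.16697132 257.86799576]
[[-0.935  0.356 -0.   ]
 [ 0.356  0.935 -0.   ]
 [ 0.    -0.    -1.   ]] [0.20458179 0.53733162 0.24527222] 0.9994814418455332
```

```bash
cat >> h.py <<'E'
RP=(0.5268,0.1658,0.0485)
def toW(q):
    C,S=np.cos(RP[2]),np.sin(RP[2]);return np.array([[C,-S],[S,C]])@np.array(q)+np.array(RP[:2])
def now():
    s=read_state();R=cv2.Rodrigues(np.array(s["orientation"]))[0];return s["tool_pos"],np.arctan2(R[1,1],R[0,1]),s
def rows(start,wps):
    """start,(x,y,z,h); wps per row (x,y,z,h,hand) world; h=heading of tool y; tool z down. Rounded rows with error carried."""
    x,y,z,h=start;out=[]
    for X,Y,Z,H,g in wps:
        ty=np.array([np.cos(h),np.sin(h)]);tx=np.array([-np.sin(h),np.cos(h)])  # y x z(-) = x
        d=np.array([X-x,Y-y]);r=[round(1000*d@tx,1),round(1000*d@ty,1),round(-1000*(Z-z),1),round(-(H-h),3),g]
        p=(tx*r[0]+ty*r[1])/1000;x+=p[0];y+=p[1];z-=r[2]/1000;h-=r[3];out.append([float(v) for v in r])
    for i in range(0,len(out),10): print(out[i:i+10])
E
python3 - <<'E'
from h import *
p,h,s=now();R=cv2.Rodrigues(np.array(s["orientation"]))[0];print(R[:2,0],[-np.sin(h),np.cos(h)],h)
g=toW((-.030,.0745));a=np.array([*p,h]);b=np.array([*g,.165,.0485]);print(b)
rows(a,[(*(a+(b-a)*min(1,k/17)),85) for k in range(1,21)])
E
```

```text
[-0.93456612  0.3557895 ] [np.float64(-0.9345661193573672), np.float64(0.35578950033595885)] 1.2070376178235724
[0.49322344 0.23875797 0.165      0.0485    ]
[[-22.1, -10.4, 4.7, 0.068, 85.0], [-22.8, -8.8, 4.7, 0.068, 85.0], [-23.3, -7.3, 4.8, 0.068, 85.0], [-23.8, -5.7, 4.7, 0.069, 85.0], [-24.1, -4.0, 4.7, 0.068, 85.0], [-24.3, -2.4, 4.7, 0.068, 85.0], [-24.4, -0.7, 4.8, 0.068, 85.0], [-24.4, 0.9, 4.7, 0.068, 85.0], [-24.3, 2.6, 4.7, 0.068, 85.0], [-24.0, 4.3, 4.7, 0.068, 85.0]]
[[-23.8, 5.8, 4.7, 0.069, 85.0], [-23.2, 7.5, 4.8, 0.068, 85.0], [-22.7, 9.1, 4.7, 0.068, 85.0], [-22.0, 10.5, 4.7, 0.068, 85.0], [-21.3, 12.1, 4.7, 0.068, 85.0], [-20.4, 13.4, 4.8, 0.068, 85.0], [-19.4, 14.8, 4.7, 0.069, 85.0], [0.0, 0.0, -0.0, -0.0, 85.0], [0.0, 0.0, -0.0, -0.0, 85.0], [0.0, 0.0, -0.0, -0.0, 85.0]]
```

Request:
{"fn": "jog_arm", "kwargs": {"motion": [[-22.1, -10.4, 4.7, 0.068, 85], [-22.8, -8.8, 4.7, 0.068, 85], [-23.3, -7.3, 4.8, 0.068, 85], [-23.8, -5.7, 4.7, 0.069, 85], [-24.1, -4.0, 4.7, 0.068, 85], [-24.3, -2.4, 4.7, 0.068, 85], [-24.4, -0.7, 4.8, 0.068, 85], [-24.4, 0.9, 4.7, 0.068, 85], [-24.3, 2.6, 4.7, 0.068, 85], [-24.0, 4.3, 4.7, 0.068, 85]]}}

```text
t: 1.33
tool_pos: [0.3752, 0.3608, 0.1981]
orientation: [1.572, 2.72, 0.001]
contact_force: [0.3, 0.4, 0.4]
opening: 0.997
grip_force: 0.0
```

Request:
{"fn": "jog_arm", "kwargs": {"motion": [[-23.8, 5.8, 4.7, 0.069, 85], [-23.2, 7.5, 4.8, 0.068, 85], [-22.7, 9.1, 4.7, 0.068, 85], [-22.0, 10.5, 4.7, 0.068, 85], [-21.3, 12.1, 4.7, 0.068, 85], [-20.4, 13.4, 4.8, 0.068, 85], [-19.4, 14.8, 4.7, 0.069, 85], [0, 0, 0, 0, 85], [0, 0, 0, 0, 85], [0, 0, 0, 0, 85]]}}

```text
t: 2.17
tool_pos: [0.4929, 0.2391, 0.165]
orientation: [-2.166, -2.275, 0.0]
contact_force: [-0.1, 0.6, -0.9]
opening: 0.996
grip_force: 0.0
```

```bash
python3 - <<'E'
from h import *
p,h,s=now();print(p,h,s["t"])
c=calibration("wrist");im=capture("wrist")
for l in("brass_ring_center","steel_ring_center"):
    for d in recognise("wrist",l)[:3]: print(l,np.round(d["centre"],4),d["score"])
for q in railpts()[::3]:
    u=proj(c,np.append(toW(q),.1))
    if 0<u[0]<560 and 0<u[1]<420: cv2.circle(im,tuple(int(v) for v in u),1,(0,255,0),-1)
u=proj(c,np.append(toW((-.03,.0745)),.113));print(u);cv2.circle(im,tuple(int(v) for v in u),4,(255,0,255),1)
cv2.imwrite("pics/w1.png",im[:,:,::-1])
E
```

```text
[0.49286717 0.23908173 0.16504106] 0.048709769862950045 2.1667
brass_ring_center [0.4161 0.23   0.0178] 0.78
brass_ring_center [0.468  0.1369 0.0188] 0.76
brass_ring_center [0.4932 0.2427 0.1069] 0.73
steel_ring_center [0.4882 0.3061 0.1141] 0.66
[277.87856774 235.71815283]
```

View pics/w1.png

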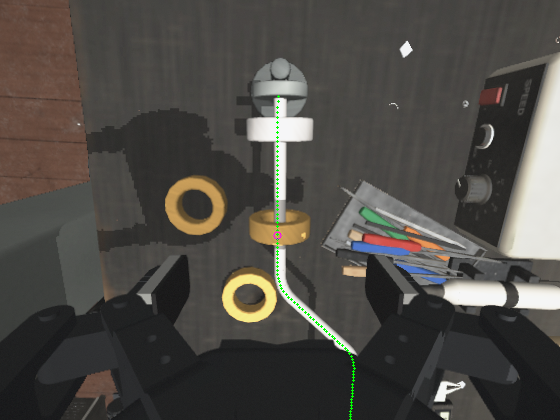

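The overlay matches the rod, and the brass ring's top is at (279,232), within about 1 mm of where I expected it. Next I descend and grip.

Request:
{"fn": "jog_arm", "kwargs": {"motion": [[1, 1, 10, 0, 85], [0, 0, 10, 0, 85], [0, 0, 10, 0, 85], [0, 0, 10, 0, 85], [0, 0, 10, 0, 85], [0, 0, 10, 0, 85], [0, 0, 10, 0, 85], [0, 0, 10, 0, 85], [0, 0, 2, 0, 85], [0, 0, 0, 0, 85]]}}

```text
t: 3.15
tool_pos: [0.4934, 0.2396, 0.0818]
orientation: [-2.167, -2.273, 0.003]
contact_force: [-0.2, 0.2, 1.1]
opening: 0.993
grip_force: 0.0
```

Request:
{"fn": "jog_arm", "kwargs": {"motion": [[0, 0, 0, 0, 60], [0, 0, 0, 0, 50], [0, 0, 0, 0, 44], [0, 0, 0, 0, 40], [0, 0, 0, 0, 38], [0, 0, 0, 0, 38], [0, 0, 0, 0, 38], [0, 0, 0, 0, 38], [0, 0, 0, 0, 38], [0, 0, 0, 0, 38]]}}

```text
t: 3.98
tool_pos: [0.4946, 0.2399, 0.0838]
orientation: [2.167, 2.274, 0.001]
contact_force: [-1.9, -0.9, 6.1]
opening: 0.471
grip_force: 60.2
```

```bash
python3 - <<'E'
from h import *
p,h,s=now();print(p,h,s["t"],s["contact_force"],s["opening"]*85.4,s["grip_force"])
im=capture("wrist");cv2.imwrite("pics/w2.png",im[:,:,::-1])
E
```

```text
[0.49459844 0.23991842 0.08378854] 0.048063241864514876 3.9833 [-1.85089696 -0.9169777   6.11897903] 40.23146732149935 60.227054567076266
```

View pics/w2.png

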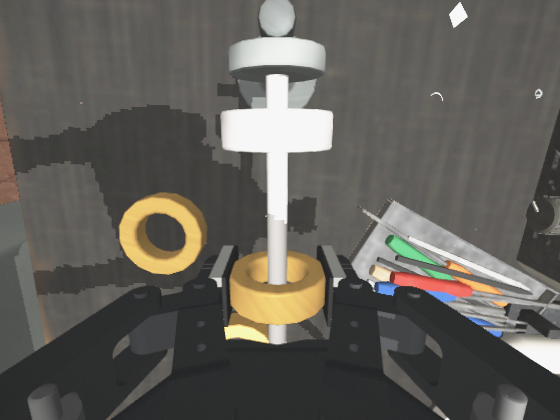

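```bash
python3 - <<'E'
from h import *
c=calibration("wrist");print(-np.array(c["R"]).T@np.array(c["t"]),np.round(np.array(c["R"])[2],2))
im=cv2.imread("pics/w2.png")
for y0,col in((.0755,(0,0,255)),):
  for tilt in (0,.0):
    for dy in(-.007,.007):
      for r in(.022,.013):
        pts=[]
        for a in np.linspace(0,2*np.pi,60):
            q=toW((-.030+r*np.cos(a),y0+dy));pts.append(proj(c,np.append(q,.091+r*np.sin(a))))
        cv2.polylines(im,[np.int32(pts)],True,col if dy>0 else (255,0,0),1)
cv2.imwrite("pics/w2b.png",cv2.resize(im[180:400,150:410],None,fx=2.5,fy=2.5))
E
```

```text
[0.49109876 0.30502882 0.21161241] [ 0.01 -0.26 -0.97]
```

View pics/w2b.png

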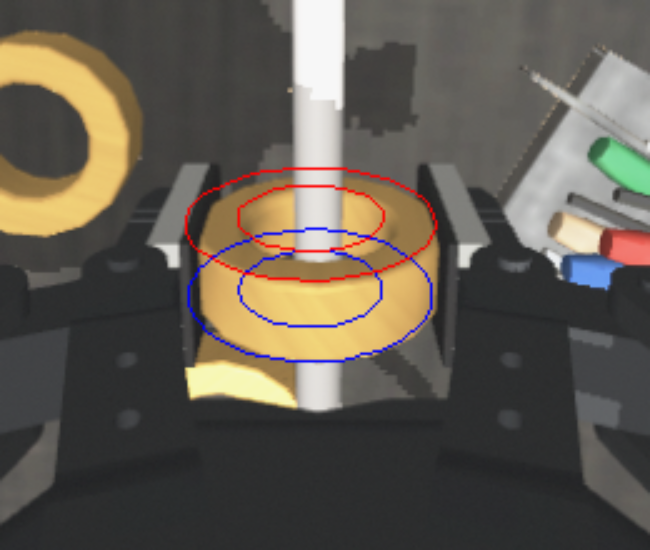

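The grip is good: the pads hold the ring on both sides and the rod is centred in the hole at about (277,270). Next I plan the slide along the rail.

```bash
cat > plan.py <<'E'
from h import *
from scipy.ndimage import gaussian_filter1d
P=railpts();s=np.r_[0,np.cumsum(np.linalg.norm(np.diff(P,axis=0),axis=1))]
S=np.arange(0,s[-1],.001);P=np.c_[np.interp(S,s,P[:,0]),np.interp(S,s,P[:,1])]
t=np.gradient(P,axis=0);hd=gaussian_filter1d(np.unwrap(np.arctan2(t[:,1],t[:,0])),5)+np.pi/2
s0=S[np.argmin(abs(P[:,1]-.0755))];s1=S[np.argmin(abs(P[:,1]+.120))]
w=[(*toW((-.03,.0755)),.0835+.007*min(1,k/3),RP[2],38) for k in (1,2,3)]
N=66
for k in range(1,N+1):
    q=s0+(s1-s0)*k/N;w.append((*toW((np.interp(q,S,P[:,0]),np.interp(q,S,P[:,1]))),.0905,RP[2]+np.interp(q,S,hd),38))
w+=[w[-1]]
E
python3 -c "
from plan import *
print(s1-s0);rows((.494,.240,.0835,.0485),w)"
```

```text
0.21799999999999997
[[-0.2, -0.8, -2.3, -0.0, 38.0], [-0.0, -0.0, -2.4, -0.0, 38.0], [-0.0, -0.0, -2.3, -0.0, 38.0], [-2.8, -0.0, -0.0, 0.0, 38.0], [-3.3, -0.0, -0.0, 0.0, 38.0], [-3.3, -0.0, -0.0, 0.0, 38.0], [-3.3, -0.0, -0.0, -0.0, 38.0], [-3.3, -0.0, -0.0, -0.0, 38.0], [-3.3, -0.0, -0.0, -0.0, 38.0], [-3.3, -0.0, -0.0, -0.001, 38.0]]
[[-3.3, -0.0, -0.0, -0.005, 38.0], [-3.3, -0.1, -0.0, -0.014, 38.0], [-3.3, -0.0, -0.0, -0.035, 38.0], [-3.3, -0.1, -0.0, -0.062, 38.0], [-3.3, 0.1, -0.0, -0.089, 38.0], [-3.3, 0.1, -0.0, -0.104, 38.0], [-3.3, 0.2, -0.0, -0.112, 38.0], [-3.3, 0.2, -0.0, -0.109, 38.0], [-3.3, 0.2, -0.0, -0.098, 38.0], [-3.3, 0.2, -0.0, -0.075, 38.0]]
[[-3.3, 0.3, -0.0, -0.048, 38.0], [-3.3, 0.1, -0.0, -0.023, 38.0], [-3.3, 0.0, -0.0, -0.008, 38.0], [-3.3, 0.0, -0.0, -0.002, 38.0], [-3.3, 0.0, -0.0, -0.0, 38.0], [-3.3, 0.1, -0.0, -0.0, 38.0], [-3.3, -0.0, -0.0, -0.0, 38.0], [-3.3, -0.0, -0.0, -0.0, 38.0], [-3.3, -0.0, -0.0, -0.0, 38.0], [-3.3, -0.0, -0.0, -0.0, 38.0]]
[[-3.3, -0.0, -0.0, -0.0, 38.0], [-3.3, -0.0, -0.0, -0.0, 38.0], [-3.3, -0.0, -0.0, -0.0, 38.0], [-3.3
[... 474 characters left out ...]
012, 38.0], [-3.3, -0.0, -0.0, 0.003, 38.0], [-3.3, -0.0, -0.0, 0.001, 38.0]]
[[-3.3, -0.0, -0.0, -0.0, 38.0], [-3.3, -0.0, -0.0, -0.0, 38.0], [-3.3, -0.0, -0.0, 0.0, 38.0], [-3.3, -0.0, -0.0, 0.0, 38.0], [-3.3, -0.0, -0.0, 0.0, 38.0], [-3.3, -0.0, -0.0, 0.0, 38.0], [-3.3, -0.0, -0.0, 0.0, 38.0], [-3.3, -0.0, -0.0, 0.0, 38.0], [-3.4, -0.0, -0.0, 0.0, 38.0], [-3.3, -0.0, -0.0, 0.0, 38.0]]
[[-3.3, -0.0, -0.0, 0.0, 38.0], [-3.3, -0.0, -0.0, 0.0, 38.0], [-3.3, -0.0, -0.0, 0.0, 38.0], [-3.3, -0.0, -0.0, 0.0, 38.0], [-3.3, -0.0, -0.0, 0.0, 38.0], [-3.3, -0.0, -0.0, 0.0, 38.0], [-3.3, -0.0, -0.0, 0.0, 38.0], [-3.3, -0.0, -0.0, 0.0, 38.0], [-3.3, -0.0, -0.0, 0.0, 38.0], [0.0, -0.0, -0.0, 0.0, 38.0]]
```

Request:
{"fn": "jog_arm", "kwargs": {"motion": [[0, -0.8, -2.3, 0, 38], [0, 0, -2.4, 0, 38], [0, 0, -2.3, 0, 38], [-2.8, 0, 0, 0, 38], [-3.3, 0, 0, 0, 38], [-3.3, 0, 0, 0, 38], [-3.3, 0, 0, 0, 38], [-3.3, 0, 0, 0, 38], [-3.3, 0, 0, 0, 38], [-3.3, 0, 0, 0, 38]]}}

```text
t: 4.87
tool_pos: [0.4944, 0.2168, 0.0899]
orientation: [-2.168, -2.274, 0.0]
contact_force: [0.1, 0.1, -0.8]
opening: 0.474
grip_force: 60.4
```

Request:
{"fn": "jog_arm", "kwargs": {"motion": [[-3.3, 0, 0, -0.005, 38], [-3.3, -0.1, 0, -0.014, 38], [-3.3, 0, 0, -0.035, 38], [-3.3, -0.1, 0, -0.062, 38], [-3.3, 0.1, 0, -0.089, 38], [-3.3, 0.1, 0, -0.104, 38], [-3.3, 0.2, 0, -0.112, 38], [-3.3, 0.2, 0, -0.109, 38], [-3.3, 0.2, 0, -0.098, 38], [-3.3, 0.2, 0, -0.075, 38]]}}

```text
t: 5.7
tool_pos: [0.5039, 0.1863, 0.09]
orientation: [-1.244, -2.885, 0.0]
contact_force: [0.2, 0.4, -0.1]
opening: 0.475
grip_force: 60.4
```

```bash
python3 - <<'E'
from plan import *
p,h,s=now();print(p,h,s["contact_force"],s["wrist_torque"],"plan",w[19])
E
```

```text
[0.50391775 0.18628916 0.08999233] 0.7563764271174265 [ 0.20458754  0.43891195 -0.09212328] [ 0.05722664 -0.02398753 -0.0106458 ] plan (np.float64(0.5038387991057165), np.float64(0.1866608690765028), 0.0905, np.float64(0.7529820409316987), 38)
```

The arm is on plan and free of contact force, so I continue.

Request:
{"fn": "jog_arm", "kwargs": {"motion": [[-3.3, 0.3, 0, -0.048, 38], [-3.3, 0.1, 0, -0.023, 38], [-3.3, 0, 0, -0.008, 38], [-3.3, 0, 0, -0.002, 38], [-3.3, 0, 0, 0, 38], [-3.3, 0.1, 0, 0, 38], [-3.3, 0, 0, 0, 38], [-3.3, 0, 0, 0, 38], [-3.3, 0, 0, 0, 38], [-3.3, 0, 0, 0, 38]]}}

```text
t: 6.53
tool_pos: [0.5286, 0.1642, 0.09]
orientation: [-1.134, -2.93, 0.0]
contact_force: [0.1, 0.0, 0.6]
opening: 0.472
grip_force: 60.4
```

Request:
{"fn": "jog_arm", "kwargs": {"motion": [[-3.3, 0, 0, 0, 38], [-3.3, 0, 0, 0, 38], [-3.3, 0, 0, 0, 38], [-3.3, 0, 0, 0, 38], [-3.3, 0, 0, 0, 38], [-3.3, 0, 0, 0.003, 38], [-3.3, 0, 0, 0.011, 38], [-3.3, 0, 0, 0.027, 38], [-3.3, 0.1, 0, 0.053, 38], [-3.3, 0, 0, 0.081, 38]]}}

```text
t: 7.37
tool_pos: [0.5527, 0.1417, 0.09]
orientation: [1.392, 2.816, -0.0]
contact_force: [1.0, 0.1, -1.0]
opening: 0.472
grip_force: 60.4
```

Request:
{"fn": "jog_arm", "kwargs": {"motion": [[-3.3, -0.1, 0, 0.101, 38], [-3.3, -0.2, 0, 0.111, 38], [-3.3, -0.2, 0, 0.111, 38], [-3.3, -0.2, 0, 0.102, 38], [-3.3, -0.2, 0, 0.084, 38], [-3.3, -0.3, 0, 0.056, 38], [-3.3, -0.1, 0, 0.029, 38], [-3.3, -0.1, 0, 0.012, 38], [-3.3, 0, 0, 0.003, 38], [-3.3, 0, 0, 0.001, 38]]}}

```text
t: 8.2
tool_pos: [0.5595, 0.11, 0.09]
orientation: [-2.168, -2.273, 0.0]
contact_force: [-1.3, 0.7, -1.2]
opening: 0.471
grip_force: 60.4
```

```bash
python3 - <<'E'
from plan import *
p,h,s=now();print(p,h,s["contact_force"],s["wrist_torque"],"plan",w[49])
E
```

```text
[0.55952974 0.11000557 0.09000767] 0.047381689026599345 [-1.31885418  0.71283644 -1.23104836] [-0.02471306  0.03929164  0.03780748] plan (np.float64(0.5595230030582455), np.float64(0.11042727847288034), 0.0905, np.float64(0.048590672269250214), 38)
```

Request:
{"fn": "jog_arm", "kwargs": {"motion": [[-3.3, 0, 0, 0, 38], [-3.3, 0, 0, 0, 38], [-3.3, 0, 0, 0, 38], [-3.3, 0, 0, 0, 38], [-3.3, 0, 0, 0, 38], [-3.3, 0, 0, 0, 38], [-3.3, 0, 0, 0, 38], [-3.3, 0, 0, 0, 38], [-3.3, 0, 0, 0, 38], [-3.3, 0, 0, 0, 38]]}}

```text
t: 9.03
tool_pos: [0.5611, 0.0771, 0.09]
orientation: [2.169, 2.273, 0.0]
contact_force: [0.2, -0.4, -1.3]
opening: 0.472
grip_force: 60.4
```

Request:
{"fn": "jog_arm", "kwargs": {"motion": [[-3.3, 0, 0, 0, 38], [-3.3, 0, 0, 0, 38], [-3.3, 0, 0, 0, 38], [-3.3, 0, 0, 0, 38], [-3.3, 0, 0, 0, 38], [-3.3, 0, 0, 0, 38], [-3.3, 0, 0, 0, 38], [-3.3, 0, 0, 0, 38], [-3.3, 0, 0, 0, 38], [0, 0, 0, 0, 38]]}}

```text
t: 9.87
tool_pos: [0.5626, 0.0471, 0.0901]
orientation: [2.169, 2.272, -0.0]
contact_force: [-0.8, -0.1, -1.4]
opening: 0.472
grip_force: 60.4
```

```bash
python3 - <<'E'
from plan import *
p,h,s=now();print(p,h,s["contact_force"],"plan",w[-1])
a=capture("top")[140:220,300:400];b=capture("side")[200:300,260:380]
cv2.imwrite("pics/c.png",np.hstack([cv2.resize(a,(400,320),interpolation=2),cv2.resize(b,(384,320),interpolation=2)])[:,:,::-1])
E
```

```text
[0.56255177 0.04708411 0.09005134] 0.046488719838546674 [-0.8057448  -0.07345059 -1.40723993] plan (np.float64(0.5625655523489711), np.float64(0.04774349900178117), 0.0905, np.float64(0.04849999999999978), 38)
```

View pics/c.png

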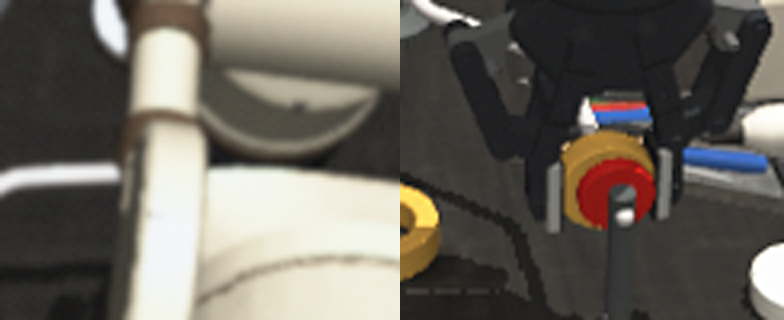

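The ring sits just in front of the red disc (side crop, ring at (605,180)) with no contact force yet. I nudge it forward gently.

Request:
{"fn": "jog_arm", "kwargs": {"motion": [[-0.5, 0, 0, 0, 38], [-0.5, 0, 0, 0, 38], [-0.5, 0, 0, 0, 38], [-0.5, 0, 0, 0, 38], [-0.5, 0, 0, 0, 38], [0, 0, 0, 0, 38], [0, 0, 0, 0, 38], [0, 0, 0, 0, 38], [0, 0, 0, 0, 38], [0, 0, 0, 0, 38]]}}

```text
t: 10.8
tool_pos: [0.5626, 0.0452, 0.09]
orientation: [2.169, 2.273, -0.0]
contact_force: [0.2, -0.2, -0.5]
opening: 0.474
grip_force: 60.4
```

Request:
{"fn": "jog_arm", "kwargs": {"motion": [[-0.5, 0, 0, 0, 38], [-0.5, 0, 0, 0, 38], [-0.5, 0, 0, 0, 38], [-0.5, 0, 0, 0, 38], [-0.5, 0, 0, 0, 38], [0, 0, 0, 0, 38], [0, 0, 0, 0, 38], [0, 0, 0, 0, 38], [0, 0, 0, 0, 38], [0, 0, 0, 0, 38]]}}

```text
t: 11.63
tool_pos: [0.5626, 0.0448, 0.09]
orientation: [-2.167, -2.271, -0.004]
contact_force: [0.3, 8.7, 0.1]
opening: 0.47
grip_force: 60.5
```

The ring touches the stop (8.7 N). I back off slightly, lower it until it hangs and open.

Request:
{"fn": "jog_arm", "kwargs": {"motion": [[2, 0, 0, 0, 38], [0, 0, 2, 0, 38], [0, 0, 2, 0, 38], [0, 0, 1.5, 0, 38], [0, 0, 0, 0, 38], [0, 0, 0, 0, 45], [0, 0, 0, 0, 50], [0, 0, 0, 0, 58], [0, 0, 0, 0, 66], [0, 0, 0, 0, 75]]}}

```text
t: 12.47
tool_pos: [0.5626, 0.0445, 0.0845]
orientation: [2.169, 2.273, -0.0]
contact_force: [0.9, 0.2, -0.1]
opening: 0.879
grip_force: 0.0
```

Request:
{"fn": "jog_arm", "kwargs": {"motion": [[0, 0, 0, 0, 85], [0, 0, 0, 0, 85], [0, 0, 0, 0, 85], [0, 0, 0, 0, 85], [0, 0, -8, 0, 85], [0, 0, -12, 0, 85], [0, 0, -15, 0, 85], [0, 0, -15, 0, 85], [0, 0, -15, 0, 85], [0, 0, -15, 0, 85]]}}

```text
t: 13.3
tool_pos: [0.563, 0.0447, 0.1668]
orientation: [2.168, 2.272, 0.002]
contact_force: [0.7, 0.0, 1.5]
opening: 0.996
grip_force: 0.0
```

Request:
{"fn": "jog_arm", "kwargs": {"motion": [[0, 0, -15, 0, 85], [0, 0, -15, 0, 85], [0, 0, -15, 0, 85], [0, 0, -15, 0, 85], [0, 0, 0, 0, 85], [0, 0, 0, 0, 85], [0, 0, 0, 0, 85], [0, 0, 0, 0, 85], [0, 0, 0, 0, 85], [0, 0, 0, 0, 85]]}}

```text
t: 14.13
tool_pos: [0.5621, 0.0448, 0.2236]
orientation: [-2.168, -2.272, 0.002]
contact_force: [-0.2, 0.9, -0.6]
opening: 0.993
grip_force: 0.0
```

```bash
python3 - <<'E'
from h import *
a=capture("wrist");b=capture("side")[130:300,200:380]
cv2.imwrite("pics/d.png",np.hstack([cv2.resize(a,(430,322)),cv2.resize(b,(341,322),interpolation=2)])[:,:,::-1])
for cam in("wrist","side"):
  for l in("brass_ring_center","steel_ring_center"):
    for d in recognise(cam,l)[:3]:
        v=np.array(d["centre"]);C,S=np.cos(RP[2]),np.sin(RP[2]);print(cam,l,np.round(np.array([[C,S],[-S,C]])@(v[:2]-RP[:2]),4),v[2].round(3))
E
```

```text
wrist brass_ring_center [-0.0608 -0.0299] 0.021
wrist brass_ring_center [-0.1031  0.0456] 0.017
wrist brass_ring_center [ 0.0301 -0.1235] 0.11
side brass_ring_center [-0.1097  0.0601] 0.014
side brass_ring_center [-0.0595 -0.0449] 0.017
side brass_ring_center [ 0.0222 -0.1272] 0.102
side steel_ring_center [-0.0291  0.1348] 0.098
```

View pics/d.png

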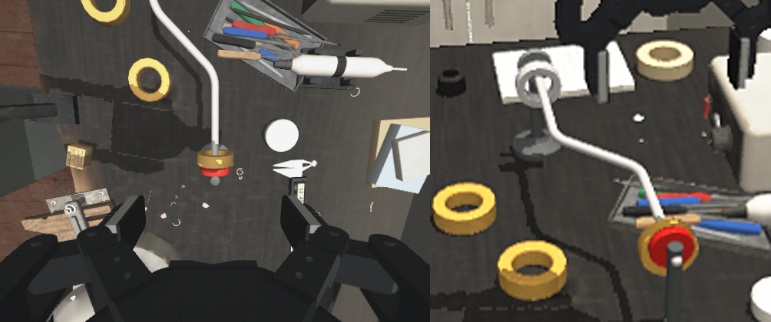

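The brass ring hangs against the red stop (wrist view (215,158)), the steel ring is still by the grey disc, and the gripper is clear.

```bash
python3 -c "
from workcell import *
print(close_job())"
```

```text
the job is handed in; nothing more can be done
None
```

The brass ring now hangs released against the red stop, with its centre about 7 mm from the stop's face, the steel ring still hangs by the grey disc, and I handed the job in at about 14.5 s; no verdict came back.

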